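# Park and lock the microtome handwheel

### The arm

A 6-joint arm with a two-finger parallel gripper is mounted at the origin on the work surface. World frame = base frame: x ahead of the robot, y to its left, z up, the work surface at z = 0. Lengths are in mm, angles in rad, forces in N, time in s.
With the tool pointing down it reaches from about 425 to 950 mm from the base axis. Payload 3.5 kg.
Tool frame: the origin (TCP) lies midway between the tips of the shut fingers; the grasp point (between the pads) lies 19 mm behind it (r.hold_point_z is the distance from the TCP to the grasp point, in mm); z points along the fingers, y is the line along which they close (so a half turn about z gives the same grasp; the last joint's range is limited). The gripper opens to 85 mm and grips with 20 to 120 N. Pads are 22 mm wide; open, the fingers measure 114 mm over their backs; the gripper's body (76 mm by 85 mm) begins 54 mm behind the grasp point. The pads swing forward as they close: fully open they stand 13 mm farther back than shut.
Start: joints at [-1.434, 0.286, 1.577, -0, 1.279, -0.15], TCP at [190.971, -647.407, 231.325] pointing down, gripper open.
Joint ranges: [-2.77, 2.77], [-0.9, 2.22], [0.21, 2.48], [-1.53, 4.67], [0.24, 2.81], [-2.84, 2.84]. Speed limits (rad/s): [2.79, 2.79, 3.14, 3.14, 3.14, 3.14].

### API

Orientations are given as a unit quaternion [x, y, z, w].
In Python, from bench import r gives the robot as it stands.
- The arm moves only by the tool arm_command, never from a script. Its argument "steps" is a list of rows, each a list of 7 numbers: the turn, a rotation vector about the world's x, y, z in rad, then the shift along the world's x, y, z in m, then the closure, from 0 (fully open) to 1 (shut). A call has 1 to 20 rows; each row is the pose to reach, as a shift and turn from the pose commanded when the call began; what a row does not reach only later rows make up. A row lasts 1/8 s, in which the tool goes at most 62.5 mm and 10.7 degrees, less where a joint would pass 70% of its speed; a pose out of reach is approached as far as the arm can. A call with a gripper value outside its range is refused whole. The fingers move at their own pace and stop on an object; "grip_force" is the grip in N (left out, the last holds). Time passes only in rows, so rows that repeat a pose let the fingers close. It gives the time, the measured TCP pose, the force, the opening and the grip force at its end, in the units of the state.
- r.read_state(): the state, without advancing time (a new reading comes with each control period).
- r.get_image(name): name is "scene" or "top" or "wrist"; returns a dict with "image" (384x512x3 uint8, blue, green, red), "K" (3x3 intrinsics, pixels), "rvec" (rotation vector, rad) and "tvec" (3), from world to camera coordinates, as OpenCV has them; the wrist camera has in their place "tool_from_camera" (4x4, takes a point from camera to tool coordinates, whose origin is the TCP and whose axes are the flange's). Camera axes: x right, y down, z forward; pixel columns grow to the right and rows downward; lengths in mm; the calibration is good to about 2 mm. A picture is of the moment at which its call begins: read the wrist's pose just before it. There is no depth.
- r.close_job(): hands the job in; it is judged then, once.
The state is a dict: "clock": time; "q": joint angles; "joint_vel": joint speeds; "joint_torque": joint torques, N m; "position": TCP position; "eef_rot": TCP orientation; "contact_force": force on the tool from outside, world axes, zero at the start; "wrist_torque": the same for the moment, N m; "opening": opening from 0.0 (shut) to 1.0 (fully open); "grasp_force": force on a finger pad.
Only numpy, scipy, OpenCV 4.12 (cv2) and the standard library are available. Lean on these libraries where they do the work, as an engineer would, in place of code of your own. Each camera call takes 0.05 s, during which the arm holds its last target. There are 200 camera calls.

### The job

Make the microtome safe for a block change: turn the handwheel by its crank until the red pointer on its far rim stands at the white index plate, push the yellow lock knob right down, and work the wheel gently to and fro until the sprung bolt drops fully home in its notch, with the pointer still on the plate. Never force the wheel against the bolt or press hard on the lock, and leave everything else on the bench alone.

Things in the scene. Friction and masses are not known exactly. Their poses are not given: they have to be found in the camera images.
- microtome: rotary microtome fixed to the bench: cream housing 260 x 260 x 225 mm high on a dark base, knife holder at its -x end, handwheel on its right (-y) side. Origin on the table under the wheel's axle, in the plane of the housing's right side face; the housing spans own x -70 to 190 mm, own y 0 to 260 mm, z up; yawed up to 0.2 rad from the world axes
- handwheel: dark upright handwheel, cream face, 160 mm diameter, 18 mm thick; origin on the axle at mid thickness, 125 mm above the table, 49 mm out from the housing. Turns about own y (the microtome's y), from 2.6 rad before to 0.4 rad past pointer-at-index, where own z is up and the crank on top; positive carries its top towards +x. Friction 0.25 N m (4 N at crank): stays where left
- lock_disc_centre (a point): on the axle, centre of a steel disc (radius 75 mm) that turns with the wheel between wheel and housing, with 12 lock notches every 30 degrees, 13 mm wide, 12 mm deep. One belongs to the pointer, but the pointer was set by eye: that notch comes under the bolt up to 0.17 rad of wheel turn before or after the pointer meets the index line, differently each time
- crank_grip (a point): middle of the wheel's black crank handle: a freely spinning sleeve, 24 mm diameter, 80 mm long, standing out from the wheel parallel to its axle and 60 mm from it; this point is 106 mm out from the housing
- pointer (a point): outer end of the red pointer on the wheel's rim, 95 mm from the axle, a quarter turn ahead of the crank: with the crank at the top it points to the far side (+x of the microtome)
- index (a point): middle of the near edge of the white index plate, 24 mm long (x) x 38 mm high, with a black centre line, held on an arm at axle height on the far side of the wheel; the pointer's end passes 3 mm from it. Axes as the microtome's
- lock_knob: yellow lock knob, 28 mm diameter, origin at the centre of its flat top, on a bracket above the lock disc, 18 mm out from the housing. Up it stands 265 mm above the table; it pushes straight down 16 mm (to 249 mm) to a stop and stays wherever it is left. Needs about 6 N, up to 11 N while the bolt rides on the disc's rim; never press over 25 N. Pull it up by its rim
- bolt: brass lock bolt, 10 x 10 mm, square-ended, under the knob on a soft spring (1.4 N at full length, 0.2 N per mm), straight above the axle. Origin at its lower end: 207 mm above the table with the knob up; knob down, it rides on the disc's rim (200 mm or more) and drops to 191 mm when home in a notch, stopping the wheel with about 0.02 rad of play either way; it may not be side-loaded over 10 N
- dish: small glass dish, 60 mm diameter, 16 mm high, loose on the housing's top
- forceps: steel forceps, 120 mm long, loose on the housing's top
- cassette: blue cassette with a wax block, 40 x 28 x 12 mm, loose on the table by the wheel
- brush: fine brush, 160 mm long, 9 mm thick, loose on the table by the wheel
- jar0: specimen jar with white lid, 48 mm diameter, 62 mm high, loose in the brass tray to the right
- jar1: as jar0
- jar2: as jar0
- reagent: blue reagent bottle, 66 mm diameter, 165 mm high, loose on the table to the left

How it is judged (in metres and radians):
At the end, for the whole second after the job is handed in: The lock knob is down and the bolt fully home in a notch (its lower end less than 194 mm above the table), the pointer's end within 19 mm above or below the index line (on the plate), the wheel at rest and released (height (world z) of bolt below 0.194 m and z of pointer in the frame of index between -0.019 and 0.019 m and angular speed of handwheel below 0.05 rad/s); the robot touches nothing.
It fails at once if the wheel is forced against the lock bolt (more than 10 N between them) (contact force between bolt and handwheel above 10 N).
It fails at once if the lock knob is pressed with more than 25 N (contact force between the arm and lock_knob above 25 N).
It fails at once if something else on the bench is disturbed (moved more than 20 mm) (distance of any of dish, forceps, cassette, brush, jar0, jar1, jar2, reagent from where it was at the start of the episode above 0.02 m).
It also fails if it takes over 72 s, if anything falls off the work surface, if the arm or the gripper's body presses on something with over 40 N, if the wrist force passes 120 N, or if a joint passes its speed limit or range.

## Working session

There is one attempt and no reset: what is moved stays moved. The work goes in short steps, Python scripts to look and compute and a tool call to move; the robot and the scene stay as the last step left them, time stands still between calls to the robot, and variables do not carry over. Pictures are saved under pics/ and viewed, at most 10 in all, crops included, and the job is handed in when it is done.

Besides the shell and the picture viewer there is one more tool, called after "Emit:" as a command line: name --pt "numbers of a row" for each row, then --argument value for the rest. arm_command: Moves the arm, as the interface text tells. Its arguments: {"type":"object","properties":{"steps":{"type":"array","items":{"type":"array","items":{"type":"number"}}},"grip_force":{"type":"number"}},"required":["steps"]}

```bash
mkdir -p pics; ls; python3 - <<'E'
from bench import r
import cv2,numpy as np
s=r.read_state();print(s)
for n in("scene","top"):
    d=r.get_image(n);cv2.imwrite(f"pics/{n}0.png",d["image"]);np.savez(f"pics/{n}0.npz",**d)
    print(n,d["K"],d["rvec"],d["tvec"])
a=cv2.imread("pics/scene0.png")
E
```

```text
pics
{'clock': 0.0, 'q': array([-1.43401034e+00,  2.87168603e-01,  1.57819942e+00,  1.69400824e-05,
        1.27861025e+00, -1.50000282e-01]), 'joint_vel': array([-8.43246142e-04, -5.83664732e-05, -1.33210101e-03,  1.47132630e-04,
       -1.65159267e-04,  1.35543623e-03]), 'joint_torque': array([-2.23130999e-03, -4.05984735e+01, -2.92625087e+01, -2.62301401e-04,
        5.91648990e-03,  6.04112302e-06]), 'position': array([ 190.87799844, -646.75231148,  229.93309319]), 'eef_rot': array([ 9.89736454e-01,  1.42899713e-01,  1.59889509e-05, -1.19272678e-03]), 'contact_force': array([-0.73226955,  0.56221882,  0.4754696 ]), 'wrist_torque': array([ 0.01346539, -0.00725257, -0.0293216 ]), 'grasp_force': 0.0, 'opening': 0.998929564741155}
scene [[386.68523076   0.         255.2879263 ]
 [  0.         386.68523076 187.95663278]
 [  0.           0.           1.        ]] [ 1.91132046  1.49345348 -0.60721157] [-195.92773664 -251.29943342 1799.18607731]
top [[480.33959042   0.         258.4750051 ]
 [  0.         480.33959042 192.31639451]
 [  0.           0.           1.        ]] [ 2.12359782 -2.13222916  0.19492207] [  26.47685702  574.21296115 1508.98305694]
```

View pics/scene0.png

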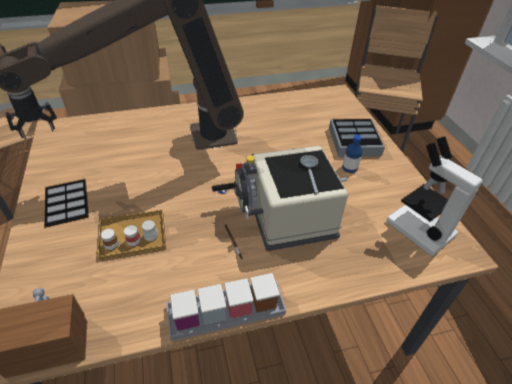

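View pics/top0.png

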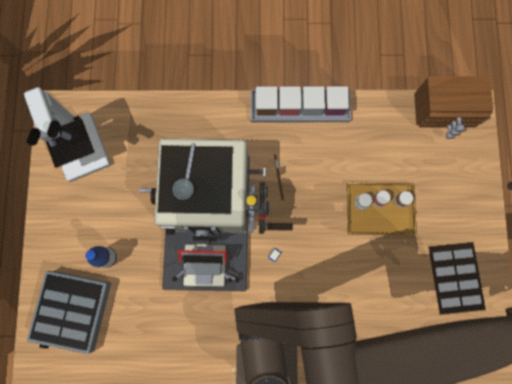

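The scene view shows the wheel at about (248,185) with the crank at (222,188), and the yellow knob at (250,158). In the top view the knob is at (251,201), the crank at about (280,227), the cassette at (275,255) and the brush at (279,178). I'll triangulate the knob, get the yaw from the top edge of the housing, and view an enlarged crop.

```bash
cat > h.py <<'E'
import cv2,numpy as np
from scipy.spatial.transform import Rotation as R
class Cam:
    def __init__(s,K,Rm,t): s.K,s.R,s.t=np.array(K),Rm,np.array(t).ravel(); s.c=-Rm.T@s.t
    def ray(s,uv): 
        d=s.R.T@np.linalg.inv(s.K)@np.array([uv[0],uv[1],1.]); return d/np.linalg.norm(d)
    def plane(s,uv,n,p):  # ray onto plane through p with normal n
        d=s.ray(uv); n=np.array(n,float); return s.c+d*(n@(np.array(p)-s.c))/(n@d)
    def z(s,uv,z): return s.plane(uv,[0,0,1],[0,0,z])
    def px(s,P): q=s.K@(s.R@np.array(P,float)+s.t); return q[:2]/q[2]
def fixed(d): return Cam(d["K"],cv2.Rodrigues(np.array(d["rvec"]))[0],d["tvec"])
def wrist(d,st):
    T=np.eye(4);T[:3,:3]=R.from_quat(st["eef_rot"]).as_matrix();T[:3,3]=st["position"]
    M=np.linalg.inv(T@np.array(d["tool_from_camera"])); return Cam(d["K"],M[:3,:3],M[:3,3])
def tri(c1,u1,c2,u2):
    d1,d2=c1.ray(u1),c2.ray(u2)
    s=np.linalg.lstsq(np.c_[d1,-d2],c2.c-c1.c,rcond=None)[0]
    a,b=c1.c+s[0]*d1,c2.c+s[1]*d2; return (a+b)/2,np.linalg.norm(a-b)
def blobs(im,lo,hi,amin=4):
    m=cv2.inRange(cv2.cvtColor(im,cv2.COLOR_BGR2HSV),lo,hi)
    n,l,st,c=cv2.connectedComponentsWithStats(m); return [(c[i].round(1),st[i].tolist()) for i in range(1,n) if st[i][4]>=amin]
E
python3 - <<'E'
from h import *
D={n:dict(np.load(f"pics/{n}0.npz")) for n in("scene","top")};C={n:fixed(D[n]) for n in D}
for n in D:
    im=D[n]["image"]
    print(n,"yel",[b for b in blobs(im,(22,150,120),(33,255,255)) if b[1][4]>15])
    print(n,"red",blobs(im,(0,150,80),(6,255,255)))
im=D["top"]["image"];m=cv2.inRange(cv2.cvtColor(im,cv2.COLOR_BGR2HSV),(18,15,150),(40,110,255));m[:130]=0;m[240:]=0;m[:,:150]=0;m[:,250:]=0
c=max(cv2.findContours(m,0,2)[0],key=cv2.contourArea);rc=cv2.minAreaRect(c);print(rc);
for p in cv2.boxPoints(rc): print(p,C["top"].z(p,225).round())
a=cv2.resize(D["scene"]["image"][140:240,205:285],None,fx=5,fy=5,interpolation=cv2.INTER_CUBIC)
b=cv2.resize(D["top"]["image"][150:250,220:300],None,fx=5,fy=5,interpolation=cv2.INTER_CUBIC)
cv2.imwrite("pics/c1.png",np.hstack([a,b]))
E
```

```text
scene yel [(array([250. , 158.4]), [247, 156, 7, 6, 36])]
scene red [(array([238.5, 165.5]), [236, 164, 6, 4, 20])]
top yel [(array([250.8, 200. ]), [246, 196, 10, 9, 72])]
top red [(array([261.5, 217. ]), [258, 216, 8, 3, 22]), (array([180.8, 253.8]), [178, 250, 12, 12, 37]), (array([215. , 252.9]), [191, 251, 36, 12, 74])]
((199.6386260986328, 182.54324340820312), (88.52909088134766, 88.20126342773438), 0.9391909241676331)
[154.65717 225.9124 ] [447. 320. 225.]
[156.1029  137.72298] [707. 325. 225.]
[244.62009 139.17409] [702.  65. 225.]
[243.17435 227.36351] [442.  69. 225.]
```

View pics/c1.png

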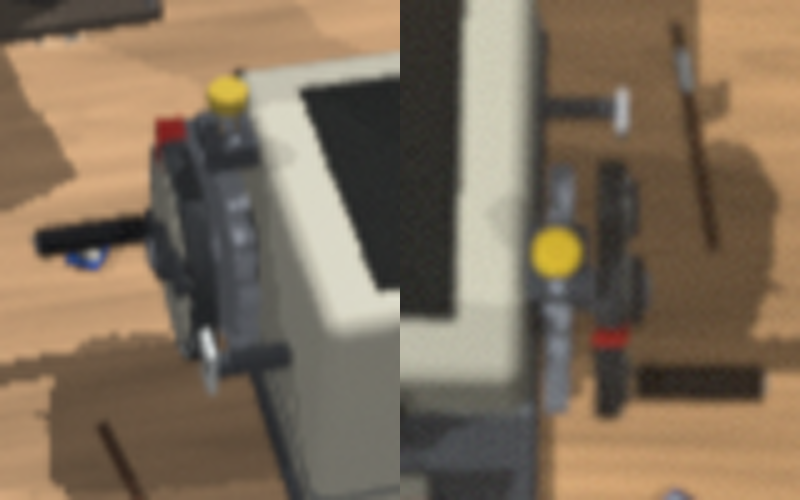

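The crop shows the red pointer block at the wheel's upper near side, the crank at roughly axle height on the robot's side, and the white index plate on the far side. In full-image pixels, scene then top: index (246.6,212) and (264.4,172), pointer (238.5,165.5) and (261.5,217), crank end (213,188) and (292.4,226.6).

```bash
python3 - <<'E'
from h import *
D={n:dict(np.load(f"pics/{n}0.npz")) for n in("scene","top")};C={n:fixed(D[n]) for n in D}
for n,a,b in [("knob",(250,158.4),(250.8,200)),("index",(246.6,212),(264.4,172)),("ptr",(238.5,165.5),(261.5,217)),("crankend",(213,188),(292.4,226.6)),("crankroot",(205+148/5,140+229/5),(220+238/5,150+381/5))]:
    p,g=tri(C["scene"],a,C["top"],b);print(n,p.round(1),g.round(1))
# housing right face edge in top image by gradient, per row
im=D["top"]["image"];hs=cv2.cvtColor(im,cv2.COLOR_BGR2HSV)
m=cv2.inRange(hs,(18,15,150),(40,110,255))
pts=[]
for row in list(range(145,190))+list(range(212,222)):
    x=np.where(m[row,236:252])[0]
    if len(x): pts.append(C["top"].z((236+x.max()+.5,row),222)[:2])
pts=np.array(pts);f=np.polyfit(pts[:,0],pts[:,1],1);print("edge",f,np.polyval(f,512), np.std(pts[:,1]-np.polyval(f,pts[:,0])))
pts=[]
for row in range(150,215):
    x=np.where(m[row,150:170])[0]
    if len(x): pts.append(C["top"].z((150+x.min()-.5,row),222)[:2])
pts=np.array(pts);f=np.polyfit(pts[:,0],pts[:,1],1);print("edgeL",f)
for n,lo,hi in[("cass",(100,100,60),(130,255,255))]:
    for c,st in blobs(D["top"]["image"],lo,hi): print(n,c,st,C["top"].z(c,6).round())
E
```

```text
knob [514.4  45.6 260.3] 1.4
index [625.1   6.6 127.1] 1.9
ptr [474.   15.5 201.4] 1.2
crankend [457.3 -78.8  98.5] 4.1
crankroot [459.6  -0.6  94.5] 6.4
edge [-3.04318870e-02  8.47200945e+01] 69.13896841932777 0.8015515419947131
edgeL [-2.05381349e-02  3.32434768e+02]
cass [ 96.2 256.9] [86, 248, 22, 18, 261] [370. 555.   6.]
```

Emit:
arm_command --pt "0 0 0.1 0.03 0.045 0 0" --pt "0 0 0.25 0.06 0.095 0 0" --pt "0 0 0.4 0.1 0.145 0 0" --pt "0 0 0.55 0.14 0.2 0 0" --pt "0 0 0.7 0.18 0.255 0 0" --pt "0 0 0.85 0.22 0.31 0 0" --pt "0 0 1.0 0.245 0.365 0 0" --pt "0 0 1.1 0.26 0.42 0 0" --pt "0 0 1.2 0.265 0.475 0 0" --pt "0 0 1.254 0.267 0.525 0 0" --pt "0 0 1.254 0.267 0.565 0 0" --pt "0 0 1.254 0.267 0.597 -0.01 0" --pt "0 0 1.254 0.267 0.597 -0.01 0" --pt "0 0 1.254 0.267 0.597 -0.01 0"

```text
clock: 1.85
position: [458.0, -50.9, 221.3]
eef_rot: [0.718, 0.696, -0.0, 0.0]
contact_force: [-0.6, -0.7, 0.6]
opening: 0.999
grasp_force: 0.0
```

```bash
python3 - <<'E'
from h import *
from bench import r
s=r.read_state();d=r.get_image("wrist");w=wrist(d,s)
print(s["position"],s["eef_rot"],s["q"],s["contact_force"])
im=d["image"].copy();cv2.imwrite("pics/w1.png",im)
P=lambda a,rad:None
for n,p in [("end",(457.3,-82,97)),("root",(459.6,-2,97)),("ptr",(474,15.5,201)),("knob",(514.4,45.6,265))]: print(n,w.px(p).round())
E
```

```text
[457.98136307 -50.85059268 221.32213782] [ 7.17584792e-01  6.96471113e-01 -1.91207520e-04  1.33597203e-04] [-3.31080719e-01 -1.94374456e-01  2.09392329e+00 -4.88056500e-04
  1.24197848e+00 -3.01062767e-01] [-0.58772114 -0.71274705  0.57753513]
end [258. 220.]
root [258. 141.]
ptr [282. 132.]
knob [428.  48.]
```

View pics/w1.png

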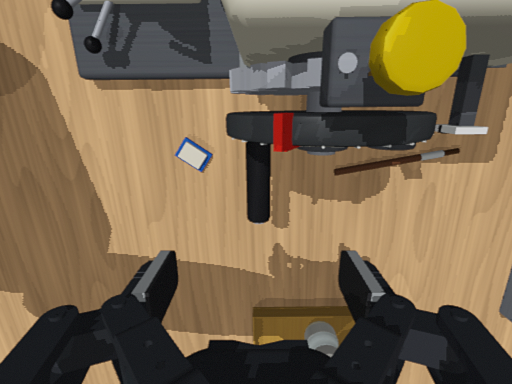

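The wrist view shows the crank upright at columns 247–270, rows 143–221, matching the predicted (258,220) end. The knob is centred near (418,47). I'll descend and grip the crank.

Emit:
arm_command --pt "0 0 0 0 0 -0.05 0" --pt "0 0 0 0 0 -0.1 0" --pt "0 0 0 0 0 -0.139 0" --pt "0 0 0 0 0 -0.139 0.3" --pt "0 0 0 0 0 -0.139 0.6" --pt "0 0 0 0 0 -0.139 0.8" --pt "0 0 0 0 0 -0.139 0.9" --pt "0 0 0 0 0 -0.139 1" --pt "0 0 0 0 0 -0.139 1" --pt "0 0 0 0 0 -0.139 1" --pt "0 0 0 0 0 -0.139 1" --grip_force 30

```text
clock: 3.28
position: [459.0, -51.1, 83.1]
eef_rot: [0.718, 0.696, 0.0, 0.001]
contact_force: [-0.4, -5.8, 3.6]
opening: 0.268
grasp_force: 31.1
```

```bash
python3 - <<'E'
from h import *
from bench import r
s=r.read_state();print(s["position"],s["contact_force"],s["opening"]*85,s["grasp_force"])
# relative shifts (mm) of crank from start angle t0=-2.03 to target, about mic y, yaw -0.03
t0=np.arctan2(458-512,-(26));print(t0)
for t in np.linspace(t0,0,21)[1:]:
    dx=60*(np.sin(t)-np.sin(t0));dz=60*(np.cos(t)-np.cos(t0))
    print([round(v/1000,4) for v in(dx*np.cos(-.03),dx*np.sin(-.03),dz)],end=",")
E
```

```text
[459.0071995  -51.08976346  83.05132687] [-0.38326608 -5.84104348  3.55063586] 22.798414411261806 31.12626850605011
-2.019519670805618
[np.float64(-0.0023), np.float64(0.0001), np.float64(0.0056)],[np.float64(-0.0041), np.float64(0.0001), np.float64(0.0114)],[np.float64(-0.0053), np.float64(0.0002), np.float64(0.0173)],[np.float64(-0.0059), np.float64(0.0002), np.float64(0.0233)],[np.float64(-0.0058), np.float64(0.0002), np.float64(0.0294)],[np.float64(-0.0052), np.float64(0.0002), np.float64(0.0354)],[np.float64(-0.004), np.float64(0.0001), np.float64(0.0413)],[np.float64(-0.0021), np.float64(0.0001), np.float64(0.0471)],[np.float64(0.0003), np.float64(-0.0), np.float64(0.0527)],[np.float64(0.0033), np.float64(-0.0001), np.float64(0.058)],[np.float64(0.0067), np.float64(-0.0002), np.float64(0.0629)],[np.float64(0.0107), np.float64(-0.0003), np.float64(0.0675)],[np.float64(0.0151), np.float64(-0.0005), np.float64(0.0717)],[np.float64(0.0199), np.float64(-0.0006), np.float64(0.0753)],[np.float64(0.025), np.float64(-0.0008), np.float64(0.0785)],[np.float64(0.0305), np.float64(-0.0009), np.float64(0.0812)],[np.float64(0.0361), np.float64(-0.0011), np.float64(0.0833)],[np.float64(0.042), np.float64(-0.0013), np.float64(0.0848)],[np.float64(0.048), np.float64(-0.0014), np.float64(0.0857)],[np.float64(0.054), np.float64(-0.0016), np.float64(0.086)],
```

Emit:
arm_command --pt "0 0 0 -0.0023 0 0.0056 1" --pt "0 0 0 -0.0041 0 0.0114 1" --pt "0 0 0 -0.0053 0 0.0173 1" --pt "0 0 0 -0.0059 0 0.0233 1" --pt "0 0 0 -0.0058 0 0.0294 1" --pt "0 0 0 -0.0052 0 0.0354 1" --pt "0 0 0 -0.004 0 0.0413 1" --pt "0 0 0 -0.0021 0 0.0471 1" --pt "0 0 0 0.0003 0 0.0527 1" --pt "0 0 0 0.0033 0 0.058 1"

```text
clock: 4.53
position: [457.4, -51.0, 137.1]
eef_rot: [0.717, 0.697, -0.004, -0.003]
contact_force: [-7.1, -9.7, -4.2]
opening: 0.268
grasp_force: 30.7
```

Emit:
arm_command --pt "0 0 0 0.0034 0 0.0049 1" --pt "0 0 0 0.0074 0 0.0095 1" --pt "0 0 0 0.0118 0 0.0137 1" --pt "0 0 0 0.0166 0 0.0173 1" --pt "0 0 0 0.0217 0 0.0205 1" --pt "0 0 0 0.0272 0 0.0232 1" --pt "0 0 0 0.0328 0 0.0253 1" --pt "0 0 0 0.0387 0 0.0268 1" --pt "0 0 0 0.0447 0 0.0277 1" --pt "0 0 0 0.0507 0 0.028 1" --pt "0 0 0 0.0507 0 0.028 1" --pt "0 0 0 0.0507 0 0.028 1"

```text
clock: 6.02
position: [513.6, -52.3, 171.4]
eef_rot: [0.717, 0.697, -0.0, 0.003]
contact_force: [-3.8, -7.0, 11.3]
opening: 0.264
grasp_force: 32.1
```

```bash
python3 - <<'E'
from h import *
from bench import r
s=r.read_state();d=r.get_image("wrist");w=wrist(d,s)
print(s["position"],s["eef_rot"],s["contact_force"])
im=d["image"].copy();cv2.imwrite("pics/w2.png",im)
for n in("scene","top"):
    d=r.get_image(n);c=fixed(d);np.savez(f"pics/{n}1.npz",**d)
    print(n,blobs(d["image"],(0,150,80),(6,255,255)),c.px((607,10,125)))
E
```

```text
[513.58389732 -52.30571563 171.39944805] [ 7.17458780e-01  6.96594396e-01 -1.75818765e-04  3.01922301e-03] [-3.75074528 -7.04145592 11.27862085]
scene [] [246.04118298 208.37721315]
top [(array([262.6, 179.9]), [260, 178, 6, 5, 29]), (array([203. , 253.1]), [178, 250, 49, 12, 112])] [263.01978116 177.75368072]
```

View pics/w2.png

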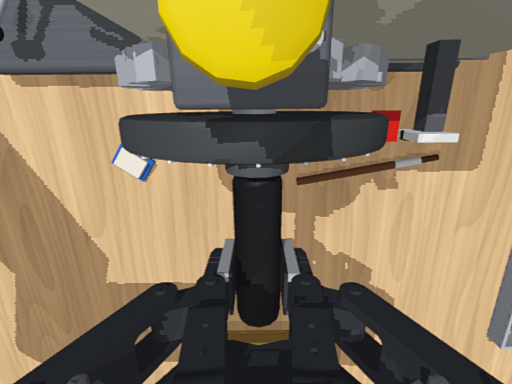

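The wrist view shows the crank on top at column 257, the wheel at columns 120–388, the red pointer at (388,125) beside the white index plate at (400–458,135), and disc teeth at columns 117–175 and 330–388. Next I'll find the knob position, and the notch phase from the rim.

```bash
python3 - <<'E'
from h import *
from bench import r
s=r.read_state();d=r.get_image("wrist");w=wrist(d,s)
Rm=R.from_quat([0.717584792,0.696471113,-0.00019,0.00013]);w1=wrist(d,{"eef_rot":Rm.as_quat(),"position":[457.98,-50.85,221.32]})
b=[x for x in blobs(cv2.imread("pics/w1.png"),(22,150,80),(33,255,255)) if x[1][4]>500];print(b)
# top ellipse only: brighter shade
im=cv2.imread("pics/w1.png");hs=cv2.cvtColor(im,cv2.COLOR_BGR2HSV)
t=fixed(dict(np.load("pics/top1.npz")))
u=b[0][0];print("w1 at z265",w1.z(u,262).round(1),"tri top",tri(w1,u,t,(250.8,200)))
c=np.vstack([im*0])
im=d["image"]
a=cv2.resize(im[30:110,100:190],None,fx=4.4,fy=4.4,interpolation=cv2.INTER_CUBIC);e=cv2.resize(im[30:110,315:405],None,fx=4.4,fy=4.4,interpolation=cv2.INTER_CUBIC)
cv2.imwrite("pics/n1.png",np.hstack([a,e]))
# model: notch rim positions px for wheel centre
for ph in np.deg2rad(np.arange(30,91,15)): 
  for sg in(-1,1): print(round(np.degrees(ph))*sg, w.px((512.3+sg*75*np.sin(ph)+0.5,45.6-sg*75*np.sin(ph)*.03-6,125+75*np.cos(ph))).round())
E
```

```text
[(array([417.8,  47.9]), [369, 0, 97, 95, 7076])]
w1 at z265 [512.8  46.2 262. ] tri top (array([514.73122429,  46.51537036, 258.41770595]), np.float64(0.4571697401584584))
-30 [156.  77.]
30 [341.  77.]
-45 [130.  80.]
45 [369.  80.]
-60 [119.  82.]
60 [381.  82.]
-75 [121.  85.]
75 [381.  85.]
-90 [131.  87.]
90 [372.  87.]
```

View pics/n1.png

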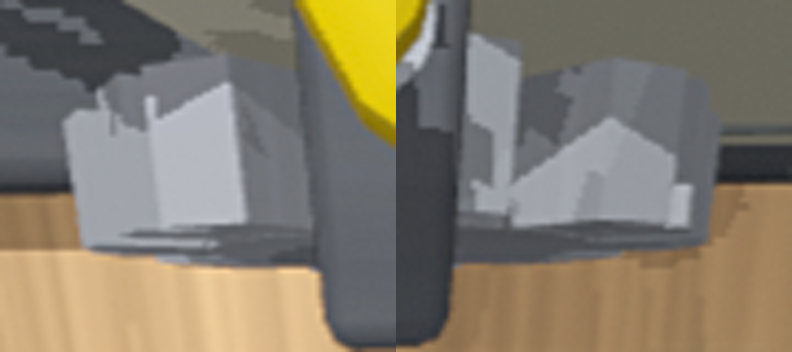

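The left crop shows a notch at about 20–30° on the near side, and the right crop one at about 30–40° on the far side. That puts a notch roughly 5° past the bolt, so I'll turn the wheel back about 0.09 rad and then release it.

Emit:
arm_command --pt "0 0 0 -0.002 0 0.002 1" --pt "0 0 0 -0.004 0 0.003 1" --pt "0 0 0 -0.0055 0 0.003 1" --pt "0 0 0 -0.0065 0 0.003 1" --pt "0 0 0 -0.0065 0 0.003 1" --pt "0 0 0 -0.0065 0 0.003 1"

```text
clock: 6.98
position: [506.7, -52.1, 171.5]
eef_rot: [0.718, 0.696, -0.0, 0.003]
contact_force: [4.3, -7.1, 0.6]
opening: 0.263
grasp_force: 31.0
```

Emit:
arm_command --pt "0 0 0 0 0 0 0.7" --pt "0 0 0 0 0 0 0.3" --pt "0 0 0 0 0 0 0" --pt "0 0 0 0 0 0 0" --pt "0 0 0 0 0 0.05 0" --pt "0 0 0 0 0 0.1 0" --pt "0 0 0 0 0 0.12 0.5" --pt "0 0 0 0.008 0.03 0.12 1" --pt "0 0 0 0.008 0.06 0.12 1" --pt "0 0 0 0.008 0.097 0.12 1" --pt "0 0 0 0.008 0.097 0.12 1" --pt "0 0 0 0.008 0.097 0.112 1" --pt "0 0 0 0.008 0.097 0.106 1" --pt "0 0 0 0.008 0.097 0.103 1" --pt "0 0 0 0.008 0.097 0.103 1"

```text
clock: 8.85
position: [513.3, 46.1, 273.8]
eef_rot: [0.718, 0.696, -0.0, -0.0]
contact_force: [-1.2, -0.5, 1.3]
opening: -0.001
grasp_force: 0.0
```

```bash
python3 - <<'E'
from h import *
from bench import r
s=r.read_state();print(s["position"],s["contact_force"],s["opening"],s["eef_rot"])
d=r.get_image("top");c=fixed(d);im=d["image"]
print(blobs(im,(0,150,80),(6,255,255)))
b=r.get_image("wrist");cv2.imwrite("pics/k.png",np.hstack([cv2.resize(b["image"],(400,300)),cv2.resize(im[130:280,170:370],(400,300))]))
E
```

```text
[513.31341298  46.09955916 273.8052994 ] [-1.22352518 -0.49298855  1.27695146] -0.0007386764002738856 [ 7.17951389e-01  6.96093099e-01 -2.93904904e-04 -3.38140371e-04]
[(array([192.8, 252.4]), [178, 250, 39, 12, 71])]
```

View pics/k.png

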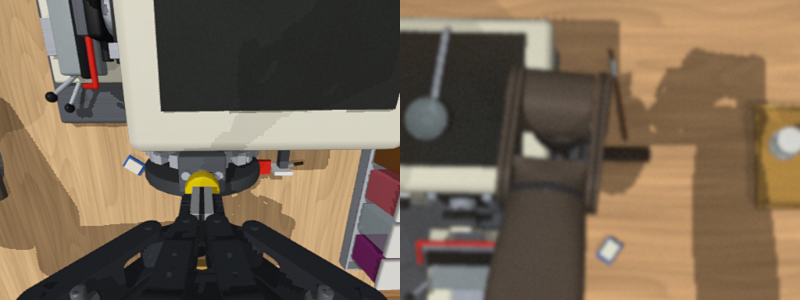

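The shut fingertips stand over the yellow knob at (203,185) in the left half. Now I'll press down gently.

Emit:
arm_command --pt "0 0 0 0 0 -0.004 1" --pt "0 0 0 0 0 -0.007 1" --pt "0 0 0 0 0 -0.009 1" --pt "0 0 0 0 0 -0.0105 1" --pt "0 0 0 0 0 -0.012 1" --pt "0 0 0 0 0 -0.0135 1" --pt "0 0 0 0 0 -0.0135 1"

```text
clock: 9.82
position: [513.4, 46.7, 261.7]
eef_rot: [0.718, 0.697, -0.0, 0.0]
contact_force: [-3.6, 0.5, 4.3]
opening: -0.003
grasp_force: 2.5
```

Emit:
arm_command --pt "0 0 0 0 0 -0.0015 1" --pt "0 0 0 0 0 -0.003 1" --pt "0 0 0 0 0 -0.0045 1" --pt "0 0 0 0 0 -0.006 1" --pt "0 0 0 0 0 -0.0075 1" --pt "0 0 0 0 0 -0.009 1" --pt "0 0 0 0 0 -0.009 1"

```text
clock: 10.7
position: [513.4, 46.6, 253.2]
eef_rot: [0.718, 0.696, 0.0, 0.0]
contact_force: [-4.6, 0.1, 7.7]
opening: 0.003
grasp_force: 3.5
```

Emit:
arm_command --pt "0 0 0 0 0 -0.001 1" --pt "0 0 0 0 0 -0.002 1" --pt "0 0 0 0 0 -0.003 1" --pt "0 0 0 0 0 -0.004 1" --pt "0 0 0 0 0 -0.004 1"

```text
clock: 11.32
position: [513.5, 46.6, 249.5]
eef_rot: [0.718, 0.696, 0.0, 0.0]
contact_force: [-3.5, 0.3, 8.9]
opening: -0.002
grasp_force: 4.0
```

Emit:
arm_command --pt "0 0 0 0 0 -0.0007 1" --pt "0 0 0 0 0 -0.0014 1" --pt "0 0 0 0 0 -0.0014 1"

```text
clock: 11.7
position: [513.5, 46.6, 249.0]
eef_rot: [0.718, 0.697, 0.0, 0.0]
contact_force: [-5.5, 1.2, 10.9]
opening: 0.001
grasp_force: 5.5
```

Emit:
arm_command --pt "0 0 0 0 0 -0.0006 1" --pt "0 0 0 0 0 -0.0012 1" --pt "0 0 0 0 0 -0.0012 1"

```text
clock: 12.08
position: [513.5, 46.7, 249.0]
eef_rot: [0.717, 0.697, 0.0, 0.0]
contact_force: [-7.2, -0.1, 14.1]
opening: 0.004
grasp_force: 7.3
```

The knob is at its stop, 249 mm. I'll go back to the crank.

Emit:
arm_command --pt "0 0 0 0 0 0.02 1" --pt "0 0 0 0 0 0.05 1" --pt "0 0 0 0 -0.03 0.05 0.5" --pt "0 0 0 -0.007 -0.06 0.05 0" --pt "0 0 0 -0.007 -0.098 0.05 0" --pt "0 0 0 -0.007 -0.098 0.03 0" --pt "0 0 0 -0.007 -0.098 -0.01 0" --pt "0 0 0 -0.007 -0.098 -0.05 0" --pt "0 0 0 -0.007 -0.098 -0.0735 0" --pt "0 0 0 -0.007 -0.098 -0.0735 0"

```text
clock: 13.32
position: [504.3, -50.0, 168.1]
eef_rot: [0.717, 0.697, -0.001, -0.003]
contact_force: [-0.3, 0.2, 0.6]
opening: 1.0
grasp_force: 0.0
```

```bash
python3 - <<'E'
from h import *
from bench import r
s=r.read_state();print(s["position"],s["contact_force"],s["opening"])
b=r.get_image("wrist")["image"];cv2.imwrite("pics/b2.png",cv2.resize(b[0:180,90:450],None,fx=2.2,fy=2.2,interpolation=cv2.INTER_CUBIC))
E
```

```text
[504.34078452 -50.02348497 168.074497  ] [-0.28511807  0.19266359  0.58058355] 0.9999005679472831
```

View pics/b2.png

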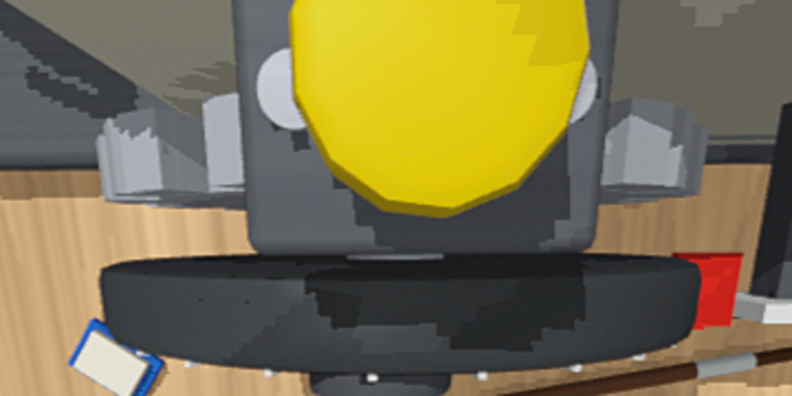

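The picture shows the knob down, the pointer's red block at (708,290) by the index plate, and a notch about 2–3° to the near side of the bolt. I'll grip the crank and creep the wheel forward.

Emit:
arm_command --pt "0 0 0 0 0 0 0.5" --pt "0 0 0 0 0 0 0.8" --pt "0 0 0 0 0 0 1" --pt "0 0 0 0 0 0 1" --pt "0 0 0 0 0 0 1" --pt "0 0 0 0 0 0 1" --grip_force 25

```text
clock: 14.12
position: [506.8, -51.5, 172.5]
eef_rot: [0.718, 0.696, 0.0, 0.0]
contact_force: [-1.3, -0.5, 4.6]
opening: 0.268
grasp_force: 26.4
```

Emit:
arm_command --pt "0 0 0 0.0005 0 0 1" --pt "0 0 0 0.001 0 0 1" --pt "0 0 0 0.001 0 0 1"

```text
clock: 14.5
position: [506.8, -51.5, 172.4]
eef_rot: [0.717, 0.697, -0.001, -0.001]
contact_force: [-5.1, -0.3, 7.3]
opening: 0.264
grasp_force: 26.8
```

Emit:
arm_command --pt "0 0 0 0.0004 0 0 1" --pt "0 0 0 0.0008 0 0 1" --pt "0 0 0 0.0012 0 0 1" --pt "0 0 0 0.0012 0 0 1"

```text
clock: 15.0
position: [507.3, -51.5, 172.5]
eef_rot: [0.717, 0.697, -0.002, -0.002]
contact_force: [-7.5, 0.0, 9.3]
opening: 0.268
grasp_force: 27.0
```

Emit:
arm_command --pt "0 0 0 0.0004 0 0.0006 1" --pt "0 0 0 0.0008 0 0.001 1" --pt "0 0 0 0.0008 0 0.001 1"

```text
clock: 15.38
position: [507.5, -51.5, 172.5]
eef_rot: [0.717, 0.697, -0.002, -0.002]
contact_force: [-6.8, -0.8, 7.3]
opening: 0.267
grasp_force: 26.7
```

Emit:
arm_command --pt "0 0 0 0.0004 0 0.0005 1" --pt "0 0 0 0.0008 0 0.001 1" --pt "0 0 0 0.0012 0 0.001 1" --pt "0 0 0 0.0012 0 0.001 1"

```text
clock: 15.88
position: [508.2, -51.5, 172.6]
eef_rot: [0.717, 0.697, -0.003, -0.003]
contact_force: [-7.4, -0.8, 3.3]
opening: 0.272
grasp_force: 26.5
```

Emit:
arm_command --pt "0 0 0 0.0004 0 0 1" --pt "0 0 0 0.0008 0 0 1" --pt "0 0 0 0.0012 0 0 1" --pt "0 0 0 0.0012 0 0 1"

```text
clock: 16.38
position: [510.7, -51.6, 172.8]
eef_rot: [0.718, 0.697, -0.001, -0.001]
contact_force: [-4.7, -1.8, 0.2]
opening: 0.265
grasp_force: 26.3
```

Emit:
arm_command --pt "0 0 0 0.0004 0 0 1" --pt "0 0 0 0.0008 0 0 1" --pt "0 0 0 0.0012 0 0 1" --pt "0 0 0 0.0012 0 0 1"

```text
clock: 16.88
position: [511.6, -51.6, 172.8]
eef_rot: [0.717, 0.697, -0.002, -0.002]
contact_force: [-7.5, -1.2, 1.2]
opening: 0.265
grasp_force: 26.3
```

Emit:
arm_command --pt "0 0 0 0.0004 0 0 1" --pt "0 0 0 0.0008 0 0 1" --pt "0 0 0 0.0008 0 0 1"

```text
clock: 17.25
position: [511.7, -51.6, 172.8]
eef_rot: [0.717, 0.697, -0.003, -0.002]
contact_force: [-9.8, -2.9, 2.5]
opening: 0.268
grasp_force: 26.5
```

It has stalled with the force rising, so the bolt may be home. I'll test the other direction.

Emit:
arm_command --pt "0 0 0 -0.001 0 0 1" --pt "0 0 0 -0.002 0 0 1" --pt "0 0 0 -0.003 0 0 1" --pt "0 0 0 -0.004 0 0 1" --pt "0 0 0 -0.0045 0 0 1" --pt "0 0 0 -0.0045 0 0 1"

```text
clock: 18.0
position: [509.6, -51.5, 173.0]
eef_rot: [0.718, 0.696, 0.0, 0.0]
contact_force: [4.3, -3.3, -9.3]
opening: 0.272
grasp_force: 25.3
```

Emit:
arm_command --pt "0 0 0 -0.0005 0 -0.001 1" --pt "0 0 0 -0.001 0 -0.002 1" --pt "0 0 0 -0.0015 0 -0.002 1" --pt "0 0 0 -0.0015 0 -0.002 1"

```text
clock: 18.5
position: [508.7, -51.5, 172.8]
eef_rot: [0.718, 0.696, 0.001, 0.001]
contact_force: [4.1, -1.8, -1.7]
opening: 0.266
grasp_force: 26.0
```

Emit:
arm_command --pt "0 0 0 -0.0004 0 0 1" --pt "0 0 0 -0.0008 0 0 1" --pt "0 0 0 -0.0008 0 0 1"

```text
clock: 18.88
position: [508.6, -51.5, 172.8]
eef_rot: [0.718, 0.696, 0.002, 0.002]
contact_force: [6.6, -1.9, -3.2]
opening: 0.268
grasp_force: 25.9
```

Emit:
arm_command --pt "0 0 0 -0.0004 0 0 1" --pt "0 0 0 -0.0007 0 0 1" --pt "0 0 0 -0.0007 0 0 1"

```text
clock: 19.25
position: [508.4, -51.5, 172.8]
eef_rot: [0.718, 0.696, 0.002, 0.002]
contact_force: [8.3, -2.1, -4.1]
opening: 0.27
grasp_force: 25.8
```

The wheel is stopped both ways within about 3 mm at the crank, so the bolt is in. I'll relax to mid-play, release, lift clear and look.

Emit:
arm_command --pt "0 0 0 0.0015 0 0.001 1" --pt "0 0 0 0.003 0 0.001 1" --pt "0 0 0 0.004 0 0.001 1" --pt "0 0 0 0.004 0 0.001 1" --pt "0 0 0 0.004 0 0.001 1"

```text
clock: 19.88
position: [509.0, -51.5, 172.7]
eef_rot: [0.717, 0.697, -0.002, -0.001]
contact_force: [-4.6, -2.4, 2.2]
opening: 0.267
grasp_force: 26.4
```

Emit:
arm_command --pt "0 0 0 0 0 0 0.7" --pt "0 0 0 0 0 0 0.3" --pt "0 0 0 0 0 0 0" --pt "0 0 0 0 0 0 0" --pt "0 0 0 0 0 0 0" --pt "0 0 0 0 0 0.05 0" --pt "0 0 0 0 0 0.1 0" --pt "0 0 0 0 -0.05 0.12 0" --pt "0 0 0 0 -0.1 0.12 0" --pt "0 0 0 0 -0.15 0.12 0" --pt "0 0 0 0 -0.2 0.08 0" --pt "0 0 0 0 -0.2 0.08 0" --pt "0 0 0 0 -0.2 0.08 0"

```text
clock: 21.5
position: [510.4, -251.3, 252.6]
eef_rot: [0.718, 0.696, 0.0, -0.0]
contact_force: [0.8, 0.4, -0.1]
opening: 1.003
grasp_force: 0.0
```

```bash
python3 - <<'E'
from h import *
from bench import r
s=r.read_state();w=r.get_image("wrist");cw=wrist(w,s);t=r.get_image("top");ct=fixed(t);print(s["position"],s["contact_force"])
for n,i in(("w",w["image"]),("t",t["image"])): print(n,[b for b in blobs(i,(0,150,80),(6,255,255)) if b[1][4]>10],[b for b in blobs(i,(22,150,80),(33,255,255)) if b[1][4]>30][:4])
print("knob@249 px",cw.px((513.5,46.4,249)),"bolt",cw.px((513,46,195)))
cv2.imwrite("pics/f.png",np.hstack([cv2.resize(w["image"],(400,300)),cv2.resize(t["image"][150:250,200:333],(400,300),interpolation=cv2.INTER_CUBIC)]))
E
```

```text
[ 510.35621332 -251.28354015  252.62869231] [ 0.79754566  0.35478196 -0.14034532]
w [(array([293.4, 243.9]), [281, 240, 27, 10, 135])] []
t [(array([262.1, 179.6]), [259, 177, 7, 6, 37]), (array([203. , 253.1]), [178, 250, 49, 12, 109])] [(array([251., 201.]), [247, 197, 9, 9, 69])]
knob@249 px [ 233.5749167  -797.35056716] bolt [ 242.76135696 -416.20511103]
```

View pics/f.png

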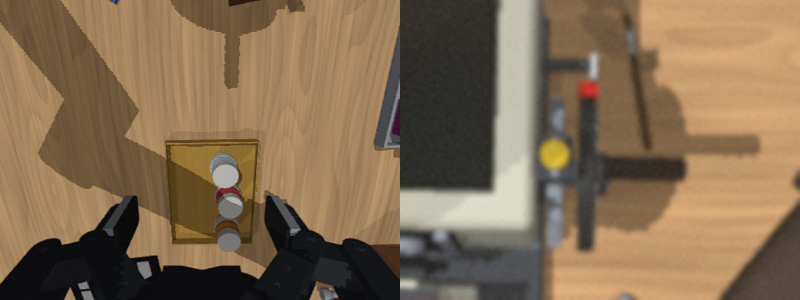

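The top view shows the pointer at (588,88) right beside the plate, the crank on top and the bench undisturbed. The bolt itself is hidden. I'll re-grip and test the lock slightly more firmly, keeping the crank under 12 N (about 6 N at the bolt).

Emit:
arm_command --pt "0 0 0 0 0.05 0.04 0" --pt "0 0 0 0 0.1 0.04 0" --pt "0 0 0 0 0.15 0.04 0" --pt "0 0 0 0 0.2 0.04 0" --pt "0 0 0 0 0.2 0 0" --pt "0 0 0 0 0.2 -0.05 0" --pt "0 0 0 0 0.2 -0.08 0" --pt "0 0 0 0 0.2 -0.08 0" --pt "0 0 0 0 0.2 -0.08 0.5" --pt "0 0 0 0 0.2 -0.08 0.8" --pt "0 0 0 0 0.2 -0.08 1" --pt "0 0 0 0 0.2 -0.08 1" --pt "0 0 0 0 0.2 -0.08 1" --pt "0 0 0 0 0.2 -0.08 1" --grip_force 25

```text
clock: 23.35
position: [510.3, -51.6, 173.7]
eef_rot: [0.718, 0.697, -0.0, -0.0]
contact_force: [-3.8, 1.0, 5.7]
opening: 0.269
grasp_force: 26.3
```

Emit:
arm_command --pt "0 0 0 0.0005 0 0 1" --pt "0 0 0 0.001 0 0 1" --pt "0 0 0 0.0015 0 0 1" --pt "0 0 0 0.002 0 0 1" --pt "0 0 0 0.002 0 0 1"

```text
clock: 23.98
position: [511.6, -51.6, 173.7]
eef_rot: [0.717, 0.697, -0.001, -0.001]
contact_force: [-7.5, -0.8, 7.4]
opening: 0.268
grasp_force: 26.6
```

Emit:
arm_command --pt "0 0 0 0.0005 0 0 1" --pt "0 0 0 0.001 0 0 1" --pt "0 0 0 0.0014 0 0 1" --pt "0 0 0 0.0014 0 0 1"

```text
clock: 24.48
position: [511.8, -51.6, 173.7]
eef_rot: [0.717, 0.697, -0.002, -0.002]
contact_force: [-8.6, 0.6, 10.8]
opening: 0.27
grasp_force: 26.8
```

Emit:
arm_command --pt "0 0 0 -0.001 0 0 1" --pt "0 0 0 -0.002 0 0 1" --pt "0 0 0 -0.003 0 0 1" --pt "0 0 0 -0.004 0 0 1" --pt "0 0 0 -0.005 0 0 1" --pt "0 0 0 -0.006 0 0 1" --pt "0 0 0 -0.006 0 0 1"

```text
clock: 25.35
position: [508.8, -51.6, 173.7]
eef_rot: [0.718, 0.696, 0.001, 0.001]
contact_force: [3.6, 0.5, 5.6]
opening: 0.27
grasp_force: 26.3
```

Emit:
arm_command --pt "0 0 0 -0.0005 0 0 1" --pt "0 0 0 -0.001 0 0 1" --pt "0 0 0 -0.0015 0 0 1" --pt "0 0 0 -0.002 0 0 1" --pt "0 0 0 -0.002 0 0 1"

```text
clock: 25.98
position: [508.4, -51.6, 173.7]
eef_rot: [0.718, 0.696, 0.003, 0.003]
contact_force: [9.7, 0.9, 2.6]
opening: 0.271
grasp_force: 26.0
```

The stops repeat at 508.4 and 511.8 mm, so the wheel is locked. I'll relax to mid-play, release and retreat.

Emit:
arm_command --pt "0 0 0 0.001 0 0 1" --pt "0 0 0 0.002 0 0 1" --pt "0 0 0 0.003 0 0 1" --pt "0 0 0 0.004 0 0 1" --pt "0 0 0 0.005 0 0 1" --pt "0 0 0 0.005 0 0 1" --pt "0 0 0 0.005 0 0 0.7" --pt "0 0 0 0.005 0 0 0.3" --pt "0 0 0 0.005 0 0 0" --pt "0 0 0 0.005 0 0 0" --pt "0 0 0 0.005 0 0 0" --pt "0 0 0 0.005 0 0.05 0" --pt "0 0 0 0.005 0 0.1 0" --pt "0 0 0 0.005 -0.05 0.12 0" --pt "0 0 0 0.005 -0.1 0.12 0" --pt "0 0 0 0.005 -0.15 0.12 0" --pt "0 0 0 0.005 -0.15 0.12 0" --pt "0 0 0 0.005 -0.15 0.12 0"

```text
clock: 28.22
position: [510.6, -201.1, 292.5]
eef_rot: [0.718, 0.696, 0.0, -0.0]
contact_force: [0.3, 0.4, -0.1]
opening: 1.001
grasp_force: 0.0
```

```bash
python3 - <<'E'
from h import *
from bench import r
t=r.get_image("top");print([b for b in blobs(t["image"],(0,150,80),(6,255,255)) if b[1][4]>10][0]);print(r.read_state()["contact_force"],r.close_job())
E
```

```text
(array([262. , 179.6]), [259, 177, 7, 6, 38])
the job is handed in; nothing more can be done
[-0.51233241  0.47809658  0.27110121] None
```

Job handed in at about 28 s: pointer at the index plate, lock knob down to its 249 mm stop, and the arm clear. The wheel stops both ways within about 3 mm of crank travel, so I take the bolt to be home, though I couldn't see it directly and the hand-in returned no verdict.

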